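# Stir scouring pellets through salvaged ferrite cores

## Robot

A 6-joint arm with a two-finger parallel gripper is mounted at the origin on the work surface. World frame = base frame: x ahead of the robot, y to its left, z up, the work surface at z = 0. Lengths are in mm, angles in rad, forces in N, time in s.
With the tool pointing down it reaches from about 300 to 775 mm from the base axis. Payload 14.6 kg.
Tool frame: the origin (TCP) lies between the finger pads; the fingertips stand 22 mm ahead of it and the grasp point (between the pads) lies 3 mm ahead of it (finger_overhang is the distance from the TCP to the fingertips, in mm); z points along the fingers, y is the direction in which the jaws open and shut (so a half turn about z gives the same grasp; the last joint's range is limited). The gripper opens to 94 mm and grips with 3 to 60 N. Pads are 16 mm wide; open, the fingers measure 119 mm over their backs; the gripper's body (75 mm by 177 mm) begins 78 mm behind the grasp point.
Start: joints at [1.052, 0.3, 1.521, -0, 1.321, -0.067], TCP at [240.118, 494.806, 227.446] pointing down, gripper open.
Joint ranges: [-3.03, 3.03], [-0.79, 2.21], [0.23, 2.52], [-1.04, 4.18], [0, 3.07], [-2.55, 2.55]. Speed limits (rad/s): [2.22, 2.22, 2.57, 3.14, 3.14, 3.14].

## Interface

Orientations are given as [roll, pitch, yaw] about the fixed x, y, z axes, in that order (R = Rz(yaw) Ry(pitch) Rx(roll)).
In Python, from cell import * gives the robot as it stands.
- The arm moves only by the tool jog_arm, never from a script. Its argument "increments" is a list of rows, each a list of 7 numbers: the shift along the tool's x, y, z in cm, then the turn, a rotation vector about the tool's x, y, z in degrees, then the finger opening in cm, from 0 to 9.4. In form: [[x, y, z, wx, wy, wz, grip], ...]. A call has 1 to 20 rows; each row shifts and turns the commanded pose from where the row before left it, along the tool's axes as they then stand; what a row does not reach is not made up. A row lasts 1/8 s, in which the tool goes at most 62.5 mm and 10.7 degrees, less where a joint would pass 70% of its speed; a pose out of reach is approached as far as the arm can. A call is refused whole if a number of a shift passes 6.25 or a number of a turn 10.7, either way. A call with a gripper value outside its range is refused whole. The fingers move at their own pace and stop on an object; "squeeze" is the grip in N (left out, the last holds). Time passes only in rows, so rows that do not move let the fingers close. It gives the time, the measured TCP pose, the force and the opening at its end, in the units of the state.
- read_state(): the state, without advancing time (a new reading comes with each control period).
- camera(name): name is "scene" or "side" or "wrist"; returns a dict with "image" (400x640x3 uint8, red, green, blue), "K" (3x3 intrinsics, pixels), "rvec" (rotation vector, rad) and "tvec" (3), from world to camera coordinates, as OpenCV has them. Camera axes: x right, y down, z forward; pixel columns grow to the right and rows downward; lengths in mm; the calibration is good to about 2 mm. A picture is of the moment at which its call begins. There is no depth.
- sign_off(): hands the job in, once; it reports no verdict.
Trained networks look in a picture, given as the dict that the camera call returned (one of the last four; its "shot" number tells which), for a name from the list of things; names that differ only in an ending like _2 or _b are one class to them, and where a whole thing is asked for, a point or a joint stands for the part that bears it (a point fixed in the world has none). Each returns a list of dicts, best first, with "conf" (0 to 1); they miss things now and then, are a little off and sometimes report something else, mostly with a low value. They report only what shows in the picture. A call takes as long as a camera call.
- recognise(picture, name): "centre" ([x, y, z] in mm, in the coordinates of the camera as it stood for that picture, good to about 4 mm: the middle of the surface that is visible of it).
- regions_of(picture, name): "mask" (400x640 bool, what is visible of it).
The state is a dict: "clock": time; "joints": joint angles; "qd": joint speeds; "effort": joint torques, N m; "eef_pos": TCP position; "eef_rot": TCP orientation; "wrist_force": force on the tool from outside, world axes, zero at the start; "moment": the same for the moment, N m; "finger_gap": finger opening in mm.
Only numpy, scipy, OpenCV 4.12 (cv2) and the standard library are available. Lean on these libraries where they do the work, as an engineer would, in place of code of your own. Each camera call takes 0.05 s, during which the arm holds its last target.

## Task

The salvaged ferrite cores and the ceramic scouring pellets lie in separate heaps in the aluminium pot: take the wooden stick from its stand and stir with it in the pot until they are mixed, so that every core has at least one pellet close beside it (a gap of 2 cm or less), then stand the stick back in its stand and let go. Keep all the pieces in the pot, do not touch them with the gripper, and leave the other things on the bench alone.

Things in the scene. Friction and masses are not known exactly. Their poses are not given: they have to be found in the camera images.
- pot: Shallow round aluminium pot, screwed to the bench: outside diameter 162, height 55, wall 4; flat inner floor 5 above the table and 150 in diameter; a piece pushed straight at the wall jams between wall and stick. Two flat screw lugs, 4 thick, stick out at its foot to 107 from the centre along its own +y and -y. Sizes in mm. Origin: centre of the underside; z up.
- stand: Fixed steel stand: flat disc base 90 in diameter and 12 high, with a short upright tube, open at the top. The bore is 22 in diameter, the mouth flares out to 36 at the top, 78 above the table. Sizes in mm. Origin: centre of the underside; z up.
- stand_floor (a point): Centre of the bottom of the stand's bore, 17 mm above the table: where the stick's foot stands.
- stick: Wooden stirring stick, 145 long: a round shaft 14 in diameter with a square grip, 20 x 20 with four flat sides, over its top 65. It stands upright in the stand at the start, its top 162 above the table. Weighs about 50 g. Sizes in mm. Origin: centre of its foot; z runs along the stick towards the grip, x and y are square to the flats of the grip. Held firmly across two flats it stays put; a weak or corner-wise hold lets it swivel between the fingers when it meets resistance.
- stick_tip (a point): The stick's foot (lower end, centre), same point as the stick's origin.
- stick_grip (a point): Middle of the thick grip, on the stick's axis, 108 mm above its foot.
- meter: Bystander: hand multimeter lying on its back, 170 x 85 x 39. Sizes in mm. Origin: centre of the underside.
- board: Bystander: small circuit board, 85 x 60, parts up to 18 high. Sizes in mm. Origin: centre of the underside.
- tub: Bystander: empty clear plastic parts tub, 100 x 75 x 45. Sizes in mm. Origin: centre of the underside.
- core0: Ferrite core bead: fat round dark ring, smooth and slippery, its hole 11 wide, 24 in diameter, 16 thick, about 30 g, lying flat standing in the pot at the start. Sizes in mm. Origin: its centre.
- core1: Ferrite core bead: fat round dark ring, smooth and slippery, its hole 11 wide, 24 in diameter, 16 thick, about 30 g, lying flat standing in the pot at the start. Sizes in mm. Origin: its centre.
- core2: Ferrite core bead: fat round dark ring, smooth and slippery, its hole 11 wide, 24 in diameter, 16 thick, about 30 g, lying flat standing in the pot at the start. Sizes in mm. Origin: its centre.
- pellet0: Ceramic scouring pellet: plain solid grey cylinder, 16 in diameter and 16 high, smooth and slippery, about 12 g, standing in the pot at the start. Sizes in mm. Origin: its centre.
- pellet1: Ceramic scouring pellet: plain solid grey cylinder, 16 in diameter and 16 high, smooth and slippery, about 12 g, standing in the pot at the start. Sizes in mm. Origin: its centre.
- pellet2: Ceramic scouring pellet: plain solid grey cylinder, 16 in diameter and 16 high, smooth and slippery, about 12 g, standing in the pot at the start. Sizes in mm. Origin: its centre.
- pellet3: Ceramic scouring pellet: plain solid grey cylinder, 16 in diameter and 16 high, smooth and slippery, about 12 g, standing in the pot at the start. Sizes in mm. Origin: its centre.
- pellet4: Ceramic scouring pellet: plain solid grey cylinder, 16 in diameter and 16 high, smooth and slippery, about 12 g, standing in the pot at the start. Sizes in mm. Origin: its centre.

How it is judged (in metres and radians):
On the way, in this order (a step that is already met when the one before it is completed fails the run):
1. the stick's foot is down inside the pot, less than 30 mm above the pot's underside (horizontal distance between stick_tip and pot below 0.079 m and z of stick_tip in the frame of pot below 0.03 m), for 0.1 s.
2. with the stick still down in the pot, every core has a pellet within 45 mm, centre to centre (all of step 1 and (horizontal distance between core0 and pellet0 below 0.045 m or horizontal distance between core0 and pellet1 below 0.045 m or horizontal distance between core0 and pellet2 below 0.045 m or horizontal distance between core0 and pellet3 below 0.045 m or horizontal distance between core0 and pellet4 below 0.045 m) and (horizontal distance between core1 and pellet0 below 0.045 m or horizontal distance between core1 and pellet1 below 0.045 m or horizontal distance between core1 and pellet2 below 0.045 m or horizontal distance between core1 and pellet3 below 0.045 m or horizontal distance between core1 and pellet4 below 0.045 m) and (horizontal distance between core2 and pellet0 below 0.045 m or horizontal distance between core2 and pellet1 below 0.045 m or horizontal distance between core2 and pellet2 below 0.045 m or horizontal distance between core2 and pellet3 below 0.045 m or horizontal distance between core2 and pellet4 below 0.045 m) and horizontal distance between each of core0, core1, core2, pellet0, pellet1, pellet2, pellet3, pellet4 and pot below 0.079 m and z of each of core0, core1, core2, pellet0, pellet1, pellet2, pellet3, pellet4 in the frame of pot below 0.05 m), for 0.2 s.
At the end, for the whole second after the job is handed in: Each core has a pellet within 45 mm centre to centre, all pieces are in the pot, the stick stands in the stand (foot within 8 mm sideways and 6 mm in height of the bore floor's centre, tilt under 0.2 rad), all at rest ((horizontal distance between core0 and pellet0 below 0.045 m or horizontal distance between core0 and pellet1 below 0.045 m or horizontal distance between core0 and pellet2 below 0.045 m or horizontal distance between core0 and pellet3 below 0.045 m or horizontal distance between core0 and pellet4 below 0.045 m) and (horizontal distance between core1 and pellet0 below 0.045 m or horizontal distance between core1 and pellet1 below 0.045 m or horizontal distance between core1 and pellet2 below 0.045 m or horizontal distance between core1 and pellet3 below 0.045 m or horizontal distance between core1 and pellet4 below 0.045 m) and (horizontal distance between core2 and pellet0 below 0.045 m or horizontal distance between core2 and pellet1 below 0.045 m or horizontal distance between core2 and pellet2 below 0.045 m or horizontal distance between core2 and pellet3 below 0.045 m or horizontal distance between core2 and pellet4 below 0.045 m) and horizontal distance between each of core0, core1, core2, pellet0, pellet1, pellet2, pellet3, pellet4 and pot below 0.079 m and z of each of core0, core1, core2, pellet0, pellet1, pellet2, pellet3, pellet4 in the frame of pot below 0.05 m and horizontal distance between stick_tip and stand_floor below 0.008 m and z of stick_tip in the frame of stand_floor below 0.006 m and angle between stick's own z axis and vertical below 0.2 rad and linear speed of each of stick, core0, core1, core2, pellet0, pellet1, pellet2, pellet3, pellet4 below 0.03 m/s); the robot touches nothing.
It fails at once if the gripper touches a core or pellet (contact force between the fingers and core0 above 0.3 N or contact force between the fingers and core1 above 0.3 N or contact force between the fingers and core2 above 0.3 N or contact force between the fingers and pellet0 above 0.3 N or contact force between the fingers and pellet1 above 0.3 N or contact force between the fingers and pellet2 above 0.3 N or contact force between the fingers and pellet3 above 0.3 N or contact force between the fingers and pellet4 above 0.3 N).
It fails at once if a core or pellet is thrown out of the pot (horizontal distance between any of core0, core1, core2, pellet0, pellet1, pellet2, pellet3, pellet4 and pot above 0.095 m).
It fails at once if the meter, circuit board or tub is displaced by more than 2 cm (distance of any of meter, board, tub from where it was at the start of the episode above 0.02 m).
It also fails if it takes over 72 s, if anything falls off the work surface, if the arm or the gripper's body presses on something with over 40 N, if the wrist force passes 120 N, or if a joint passes its speed limit or range.

## Working session

There is one attempt and no reset: what is moved stays moved. The work goes in short steps, Python scripts to look and compute and a tool call to move; the robot and the scene stay as the last step left them, time stands still between calls to the robot, and variables do not carry over. Pictures are saved under pics/ and viewed, and the job is handed in when it is done.

Besides the shell and the picture viewer there is one more tool, called as a command line: name --pt "numbers of a row" for each row, then --argument value for the rest. jog_arm: Moves the arm, as the interface text tells. Its arguments: {"type":"object","properties":{"increments":{"type":"array"},"squeeze":{"type":"number"}},"required":["increments"]}

```bash
mkdir -p pics; ls; python3 - <<'E'
from cell import *
import cv2
print(read_state())
for n in ["scene","side","wrist"]:
    p=camera(n); cv2.imwrite(f"pics/{n}0.png",p["image"][:,:,::-1])
    print(n,p["K"],p["rvec"],p["tvec"],p["shot"])
    R=cv2.Rodrigues(p["rvec"])[0]
    if n!="x":
        for o in ["pot","stand","stick","meter","board","tub","core0","pellet0"]:
            for r in recognise(p,o)[:8]:
                print(o,round(r["conf"],2),(R.T@(r["centre"]-p["tvec"])).round(0))
E
```

```text
pics
{'clock': 0.0, 'joints': array([ 1.05234977e+00,  3.00504446e-01,  1.52155357e+00,  5.72528796e-06,
        1.32071690e+00, -6.66259600e-02]), 'qd': array([-1.83991654e-04, -4.34467182e-04, -9.12185701e-04, -2.90791329e-06,
        3.22843588e-04,  1.08889031e-03]), 'effort': array([ 1.50353237e-03, -5.31818891e+01, -3.52721822e+01,  7.08759623e-02,
        2.45482719e-02, -1.26938030e-04]), 'eef_pos': array([240.03197339, 494.60183356, 226.87966566]), 'eef_rot': array([-3.14041339e+00, -8.42441710e-05,  2.68977059e+00]), 'wrist_force': array([ 0.96490235,  0.38186177, -0.31726413]), 'moment': array([ 0.00081062, -0.02060803,  0.01534986]), 'finger_gap': 94.1636237593791}
scene [[421.29087017   0.         316.32664623]
 [  0.         421.29087017 194.27124035]
 [  0.           0.           1.        ]] [ 0.94790685  2.68036449 -0.83004452] [ 479.47710513 -280.99609456 1639.35378009] 1
pot 0.66 [561. 167.   3.]
pot 0.59 [ 557. -147.   14.]
stand 0.78 [ 558. -149.   14.]
stick 0.61 [ 553. -155.  134.]
meter 0.62 [ 486. -383.   32.]
board 0.66 [770.  -2.   6.]
tub 0.75 [583. 438.  
[... 273 characters left out ...]
  0.95164701] [543.59777598 298.03517052 941.15987196] 2
pot 0.71 [571. 166.   5.]
pot 0.36 [591. 435.   4.]
stand 0.65 [ 542. -145.   14.]
stick 0.76 [ 539. -152.  132.]
meter 0.59 [ 463. -375.   40.]
board 0.64 [764.  -5.   5.]
tub 0.71 [ 542. -151.  133.]
tub 0.6 [589. 437.   2.]
core0 0.65 [601. 186.  18.]
core0 0.56 [577. 136.  18.]
core0 0.44 [603. 155.  25.]
pellet0 0.52 [555. 219.  17.]
pellet0 0.44 [537. 176.  20.]
pellet0 0.37 [530. 189.  22.]
wrist [[331.55533898   0.         323.78475501]
 [  0.         331.55533898 199.54632743]
 [  0.           0.           1.        ]] [-2.44672157 -1.53103231 -0.22571593] [-549.92932692  -29.14860474  392.78595266] 3
tub 0.64 [538. 445.  24.]
```

View pics/scene0.png

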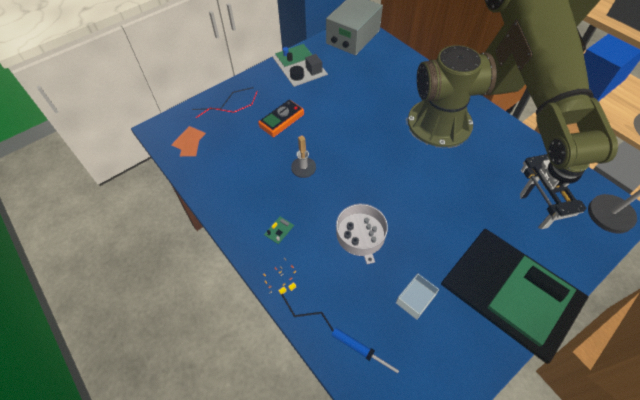

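View pics/side0.png

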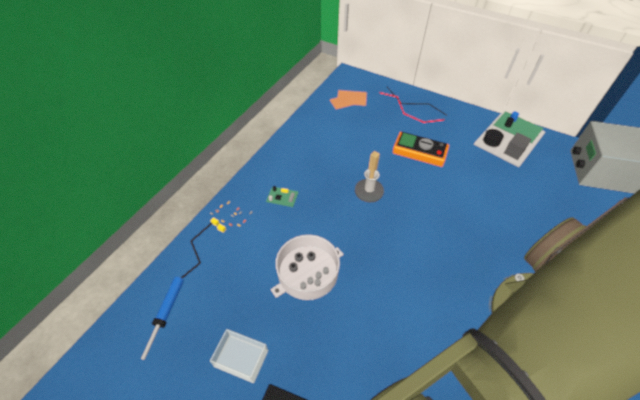

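View pics/wrist0.png

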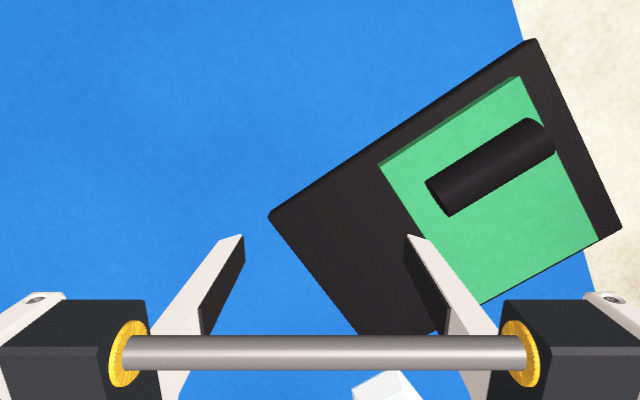

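```bash
cat > h.py <<'E'
from cell import *
import cv2, numpy as np
from scipy.spatial.transform import Rotation as Ro
def pose():
    s=read_state(); return np.array(s["eef_pos"]),Ro.from_euler("xyz",s["eef_rot"]).as_matrix(),s
def cam(p):
    R=cv2.Rodrigues(np.array(p["rvec"]))[0]; return R,-R.T@np.array(p["tvec"])
def ray(p,uv,z):
    R,C=cam(p); d=R.T@np.linalg.inv(p["K"])@np.array([uv[0],uv[1],1.]); return C+d*(z-C[2])/d[2]
def proj(p,P):
    return cv2.projectPoints(np.array(P,float).reshape(-1,3),np.array(p["rvec"]),np.array(p["tvec"]),p["K"],None)[0].reshape(-1,2)
def plan(target,yaw):
    "total tool-frame shift in cm and turn deg from now (tool down)"
    x,R,s=pose(); T=Ro.from_euler("xyz",[np.pi,0,yaw]).as_matrix()
    return (R.T@(np.array(target)-x)/10).round(2), np.degrees(Ro.from_matrix(R.T@T).as_rotvec()).round(2)
def snap(n,f):
    p=camera(n); cv2.imwrite("pics/"+f,p["image"][:,:,::-1]); return p
E
python3 - <<'E'
from h import *
x,R,s=pose()
p=camera("wrist"); Rc,C=cam(p)
print(C,R.T@(C-x),(R.T@Rc.T).round(3))
for n in ["scene","side"]:
    p=camera(n)
    for o in ["pot","stand","stick"]:
        for r in regions_of(p,o)[:1]:
            v,u=np.nonzero(r["mask"]); 
            for z in (0,): print(n,o,r["conf"],u.min(),u.max(),v.min(),v.max(),u.mean(),v.mean())
E
```

```text
[163.83240556 531.50173988 384.98844978] [  84.6503351    -0.28907345 -157.53357079] [[-0.001 -0.958 -0.287]
 [ 1.    -0.001  0.001]
 [-0.001 -0.287  0.958]]
scene pot 0.97 337 387 205 262 362.54017857142856 229.80412946428572
scene stand 0.61 292 314 153 177 303.0716112531969 166.35549872122763
scene stick 0.46 298 305 136 156 301.5405405405405 144.4954954954955
side pot 0.69 272 341 235 299 306.24147909967843 267.16559485530547
side stand 0.73 355 383 170 202 368.8825347758887 188.4389489953632
side stick 0.73 368 378 152 178 372.7696335078534 163.70157068062827
```

jog_arm --pt "0 0 0 0 0 9.6 9.4" --pt "0 0 0 0 0 9.6 9.4" --pt "0 0 0 0 0 9.6 9.4" --pt "0 0 0 0 0 9.6 9.4" --pt "0 0 0 0 0 9.6 9.4" --pt "-3.2 1.55 0 0 0 0 9.4" --pt "-3.2 1.55 0 0 0 0 9.4" --pt "-3.2 1.55 0 0 0 0 9.4" --pt "-3.2 1.55 0 0 0 0 9.4" --pt "-3.2 1.55 0 0 0 0 9.4" --pt "-3.2 1.55 0 0 0 0 9.4" --pt "-3.2 1.55 0 0 0 0 9.4" --pt "-3.2 1.55 0 0 0 0 9.4" --pt "-3.2 1.55 0 0 0 0 9.4" --pt "-3.2 1.55 0 0 0 0 9.4" --pt "-3.2 1.55 0 0 0 0 9.4" --pt "-3.2 1.55 0 0 0 0 9.4" --pt "-3.2 1.55 0 0 0 0 9.4" --pt "-3.2 1.55 0 0 0 0 9.4"

```text
clock: 4.18
eef_pos: [573.6, 123.7, 227.5]
eef_rot: [3.142, -0.0, 1.852]
wrist_force: [-0.2, -0.3, 0.3]
finger_gap: 94.2
```

```bash
python3 - <<'E'
from h import *
x,R,s=pose(); print(x,s["eef_rot"],s["clock"])
p=snap("wrist","w1.png"); Rc,C=cam(p)
for o in ["pot","core0","pellet0"]:
    for r in recognise(p,o)[:8]:
        P=Rc.T@(r["centre"]-p["tvec"]); print(o,round(r["conf"],2),P.round(0),proj(p,P).round(0))
    for r in regions_of(p,o):
        v,u=np.nonzero(r["mask"]); print(o,r["conf"],len(u),u.min(),u.max(),v.min(),v.max(),u.mean().round(),v.mean().round())
E
```

```text
[573.63782496 123.6912326  227.45062269] [ 3.14157387e+00 -4.87797706e-06  1.85207479e+00] 4.175
pot 0.89 [563. 174.   5.] [[328. 131.]]
pot 0.66 20155 249 412 49 216 331.0 131.0
core0 0.75 [605. 158.  25.] [[361. 157.]]
core0 0.69 [581. 136.  19.] [[334. 169.]]
core0 0.58 [605. 187.  19.] [[368. 131.]]
core0 0.98 376 355 376 122 143 366.0 133.0
core0 0.75 375 348 369 151 172 359.0 162.0
core0 0.7 374 321 341 160 181 331.0 170.0
pellet0 0.7 [553. 220.  22.] [[330.  86.]]
pellet0 0.68 [524. 191.  24.] [[297. 107.]]
pellet0 0.62 [534. 174.  21.] [[302. 125.]]
pellet0 0.61 [525. 155.  19.] [[289. 139.]]
pellet0 0.44 [548. 198.  23.] [[320. 106.]]
pellet0 0.74 179 294 308 118 133 301.0 126.0
pellet0 0.61 162 281 295 134 148 288.0 141.0
pellet0 0.59 196 323 337 81 97 330.0 89.0
pellet0 0.5 175 292 306 99 113 299.0 106.0
pellet0 0.43 175 310 324 100 114 317.0 107.0
```

View pics/w1.png

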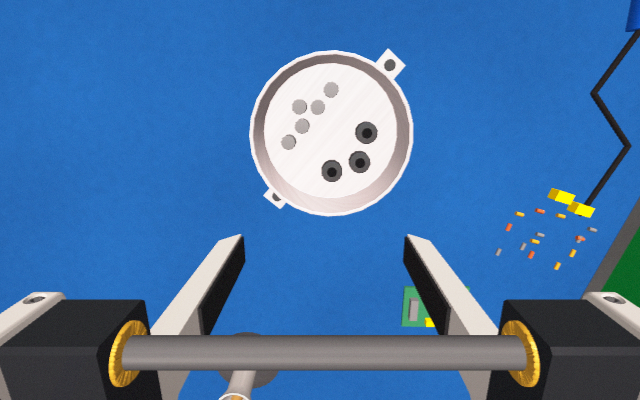

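```bash
cat >> h.py <<'E'
from scipy.optimize import least_squares
def potfit(p,guess=(565,170)):
    r=regions_of(p,"pot")[0]["mask"].astype(np.uint8)
    c=max(cv2.findContours(r,cv2.RETR_EXTERNAL,cv2.CHAIN_APPROX_NONE)[0],key=len).reshape(-1,2)
    Q=np.array([ray(p,q,55)[:2] for q in c])
    f=lambda a:np.hypot(Q[:,0]-a[0],Q[:,1]-a[1])-81
    s=least_squares(f,guess,loss="soft_l1",f_scale=1.0); return s.x,np.median(abs(f(s.x)))
def pieces(p):
    out=[]
    for o in ["core0","pellet0"]:
        for r in regions_of(p,o):
            v,u=np.nonzero(r["mask"]); 
            if r["conf"]<.25 or len(u)<40: continue
            # match mask centroid to mean of the projected solid (top at 21, foot at 5): use z~17
            out.append((o[:-1],round(float(r["conf"]),2),len(u),ray(p,(u.mean(),v.mean()),17)[:2].round(0),(int(u.mean()),int(v.mean()))))
    return out
E
python3 - <<'E'
from h import *
p=camera("wrist"); print(potfit(p))
for q in pieces(p): print(*q)
E
```

```text
(array([566.26902078, 171.61424823]), np.float64(0.8970453608939692))
core 0.89 377 [579. 134.] (331, 171)
core 0.87 374 [603. 185.] (366, 134)
core 0.84 355 [605. 153.] (359, 162)
pellet 0.75 148 [553. 217.] (331, 90)
pellet 0.72 167 [545. 196.] (317, 108)
pellet 0.66 177 [534. 173.] (302, 127)
pellet 0.59 172 [526. 191.] (299, 108)
pellet 0.58 171 [524. 152.] (288, 143)
```

jog_arm --pt "-3.03 -1.04 -0.4 0 0 0 9.4" --pt "-3.03 -1.04 -0.4 0 0 0 9.4" --pt "-3.03 -1.04 -0.4 0 0 0 9.4" --pt "-3.03 -1.04 -0.4 0 0 0 9.4" --pt "-3.03 -1.04 -0.4 0 0 0 9.4" --pt "-3.03 -1.04 -0.4 0 0 0 9.4" --pt "-3.03 -1.04 -0.4 0 0 0 9.4" --pt "-3.03 -1.04 -0.4 0 0 0 9.4" --pt "-3.03 -1.04 -0.4 0 0 0 9.4" --pt "-3.03 -1.04 -0.4 0 0 0 9.4"

```text
clock: 5.98
eef_pos: [557.0, -196.1, 267.7]
eef_rot: [3.141, 0.0, 1.852]
wrist_force: [0.3, 0.3, -0.0]
finger_gap: 94.1
```

```bash
python3 - <<'E'
from h import *
x,R,s=pose(); print(x,s["eef_rot"],s["clock"])
p=snap("wrist","w2.png"); Rc,C=cam(p); print(C)
for o in ["stand","stick"]:
    for r in recognise(p,o)[:8]:
        P=Rc.T@(r["centre"]-p["tvec"]); print(o,round(r["conf"],2),P.round(0),proj(p,P).round(0))
    for r in regions_of(p,o):
        v,u=np.nonzero(r["mask"]); print(o,r["conf"],len(u),u.min(),u.max(),v.min(),v.max(),u.mean().round(),v.mean().round())
i=p["image"][:,:,::-1]
cv2.imwrite("pics/w2z.png",cv2.resize(i[60:260,200:440],None,fx=3,fy=3,interpolation=cv2.INTER_CUBIC))
E
```

```text
[ 556.99314001 -196.08196206  267.70945646] [3.14146612e+00 1.16073649e-04 1.85237137e+00] 5.975
[ 532.99559664 -115.28537554  425.24410996]
stand 0.73 [ 540. -154.   13.] [[320. 133.]]
stand 0.89 3206 286 358 103 173 322.0 134.0
stick 0.77 [ 542. -157.  159.] [[319. 155.]]
stick 0.59 793 307 335 136 174 322.0 156.0
```

View pics/w2z.png

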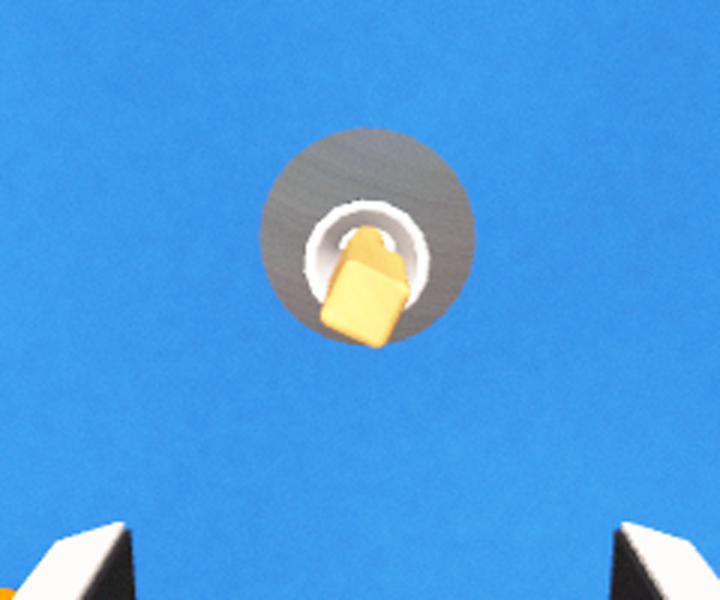

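```bash
python3 - <<'E'
from h import *
p=camera("wrist")
z=lambda u,v:(200+u/3,60+v/3)
c=np.array([ray(p,z(*q),162)[:2] for q in [(347,260),(410,287),(377,348),(320,320)]])
print(c.round(1),c.mean(0)); 
for a in range(4):
    d=c[(a+1)%4]-c[a]; print(np.hypot(*d),np.degrees(np.arctan2(d[1],d[0])))
# refine by colour mask minAreaRect of top
hsv=cv2.cvtColor(p["image"],cv2.COLOR_RGB2HSV); sub=hsv[140:185,300:345]
m=((hsv[...,0]>12)&(hsv[...,0]<32)&(hsv[...,1]>80)&(hsv[...,2]>215)).astype(np.uint8); m[:140]=0;m[185:]=0;m[:,:300]=0;m[:,345:]=0
pts=np.argwhere(m)[:,::-1]; W=np.array([ray(p,q,162)[:2] for q in pts]).astype(np.float32)
print(len(pts),cv2.minAreaRect(W))
g=regions_of(p,"stand")[0]["mask"].astype(np.uint8)
k=max(cv2.findContours(g,cv2.RETR_EXTERNAL,cv2.CHAIN_APPROX_NONE)[0],key=len).reshape(-1,2)
Q=np.array([ray(p,q,12)[:2] for q in k]); f=lambda a:np.hypot(Q[:,0]-a[0],Q[:,1]-a[1])-45
s=least_squares(f,(545,-150),loss="soft_l1"); print("stand",s.x,abs(f(s.x)).mean())
# ring mouth
print("mouth",ray(p,z(367,260),78))
E
```

```text
[[ 536.9 -149.3]
 [ 554.9 -151.5]
 [ 551.1 -169.8]
 [ 534.3 -166.7]] [ 544.26555205 -159.32324334]
18.133098057427908 -7.091580350544672
18.706741034119542 -101.72583767798916
17.10032439593419 169.44869451664496
17.619315326667 81.4531493508803
785 ((543.7584838867188, -156.12567138671875), (27.547134399414062, 21.05771255493164), 78.992431640625)
stand [ 543.2179515 -159.9696726] 7.305187433905112
mouth [ 544.72524098 -158.66023458   78.        ]
```

jog_arm --pt "0 0 0 0 0 8.7 9.4" --pt "0 0 0 0 0 8.7 9.4" --pt "0 0 0 0 0 8.7 9.4" --pt "1.7 -0.9 1 0 0 0 7" --pt "1.7 -0.9 1 0 0 0 6" --pt "0 0 2 0 0 0 6" --pt "0 0 0 0 0 0 6"

```text
clock: 7.2
eef_pos: [544.9, -157.7, 226.5]
eef_rot: [-3.139, -0.0, 1.398]
wrist_force: [0.3, 0.3, 0.2]
finger_gap: 60.3
```

```bash
python3 - <<'E'
from h import *
x,R,s=pose(); print(x,s["eef_rot"],s["clock"],plan((544.5,-159,130),np.radians(80)))
p=snap("wrist","w3.png")
P=[(544.5,-159,162)]; print(proj(p,P))
E
```

```text
[ 544.91085267 -157.69751091  226.48431822] [-3.13936567e+00 -4.10529261e-04  1.39771035e+00] 7.2 (array([-0.14,  0.  ,  9.65]), array([-0.13, -0.02,  0.08]))
[[324.50862751 224.89322347]]
```

View pics/w3.png

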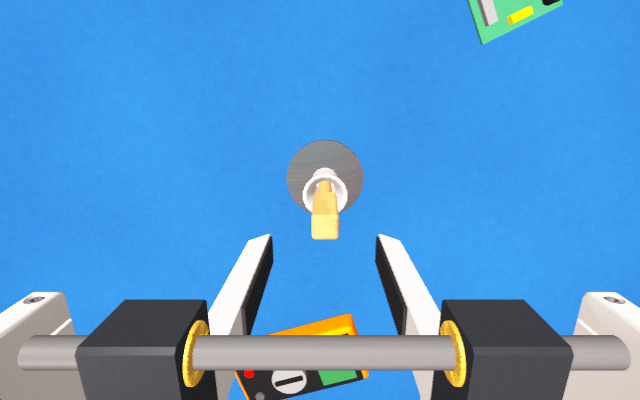

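jog_arm --pt "-0.1 0 2.5 0 0 0 6" --pt "0 0 2.5 0 0 0 6" --pt "0 0 2.5 0 0 0 6" --pt "0 0 2.1 0 0 0 6" --pt "0 0 0 0 0 0 1.5" --pt "0 0 0 0 0 0 1.5" --pt "0 0 0 0 0 0 1.5" --pt "0 0 0 0 0 0 1.5" --pt "0 0 0 0 0 0 1.5" --pt "0 0 0 0 0 0 1.5" --squeeze 50

```text
clock: 8.5
eef_pos: [545.3, -159.8, 131.9]
eef_rot: [3.141, 0.0, 1.396]
wrist_force: [-0.3, 0.3, 4.9]
finger_gap: 19.7
```

```bash
python3 - <<'E'
from h import *
x,R,s=pose(); print(x,s["eef_rot"],s["clock"],s["finger_gap"],s["wrist_force"])
p=snap("wrist","w4.png")
E
```

```text
[ 545.32598102 -159.77978773  131.93762568] [3.14080021e+00 1.29003313e-04 1.39649956e+00] 8.5 19.676130530804357 [-0.25823714  0.3121178   4.91214865]
```

View pics/w4.png

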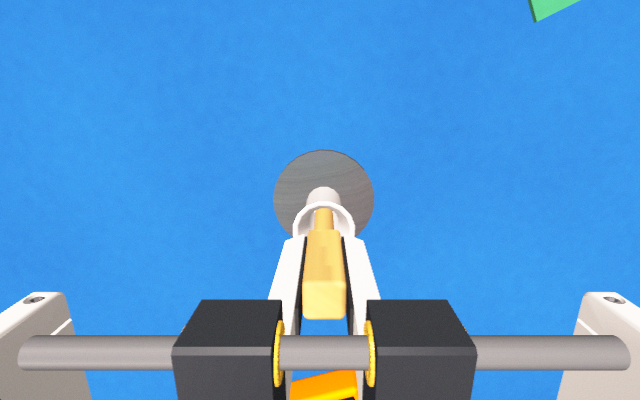

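jog_arm --pt "0 0 -1.5 0 0 0 1.5" --pt "0 0 -2 0 0 0 1.5" --pt "0 0 -2.5 0 0 0 1.5" --pt "0 0 -2 0 0 0 1.5" --pt "2 -0.1 0 0 0 0 1.5" --pt "3 -0.3 0 0 0 0 1.5" --pt "3 -0.3 0 0 0 0 1.5" --pt "3 -0.3 0 0 0 0 1.5" --pt "3 -0.3 0 0 0 0 1.5" --pt "3 -0.3 0 0 0 0 1.5" --pt "3 -0.3 0 0 0 0 1.5" --pt "3 -0.3 0 0 0 0 1.5" --pt "3 -0.3 0 0 0 0 1.5" --pt "3 -0.3 0 0 0 0 1.5" --pt "2 -0.3 0 0 0 0 1.5" --pt "0 0 0 0 0 0 1.5"

```text
clock: 10.55
eef_pos: [567.9, 152.2, 211.0]
eef_rot: [-3.141, 0.0, 1.398]
wrist_force: [0.8, -0.2, -0.4]
finger_gap: 20.1
```

```bash
python3 - <<'E'
from h import *
x,R,s=pose(); print(x,s["eef_rot"],s["clock"],s["finger_gap"],s["wrist_force"])
p=snap("wrist","w5.png"); print(potfit(p))
for q in pieces(p): print(*q)
print(plan((571,166,200),np.radians(80)))
E
```

```text
[567.88729098 152.22667366 210.95428422] [-3.14087286e+00  2.68397128e-04  1.39842711e+00] 10.55 20.081323917866914 [ 0.81400172 -0.16464286 -0.39469363]
(array([567.30860518, 177.43052923]), np.float64(4.781389230064029))
core 0.87 419 [603. 185.] (352, 145)
core 0.74 431 [606. 153.] (358, 174)
core 0.71 400 [579. 135.] (337, 194)
core 0.43 194 [524. 152.] (285, 187)
pellet 0.76 210 [525. 152.] (285, 187)
pellet 0.71 168 [545. 197.] (295, 143)
pellet 0.65 190 [534. 173.] (289, 167)
pellet 0.61 203 [526. 192.] (279, 151)
pellet 0.47 178 [553. 217.] (299, 122)
(array([ 1.61, -0.01,  1.14]), array([-0.01,  0.01, -0.04]))
```

View pics/w5.png

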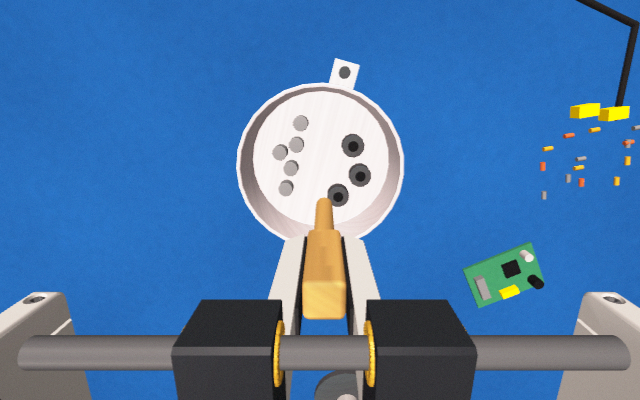

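jog_arm --pt "0.7 -2.7 0 0 0 0 1.5" --pt "0.7 -2.7 0 0 0 0 1.5" --pt "0 0 2.5 0 0 0 1.5" --pt "0 0 2.5 0 0 0 1.5" --pt "0 0 0 0 0 0 1.5" --pt "0 0 0 0 0 0 1.5"

```text
clock: 11.5
eef_pos: [518.1, 173.8, 162.5]
eef_rot: [3.141, -0.001, 1.396]
wrist_force: [0.2, 0.5, -0.4]
finger_gap: 20.1
```

```bash
cat > look.py <<'E'
from h import *
import sys
x,R,s=pose(); print(x.round(1),s["clock"],s["finger_gap"],s["wrist_force"].round(1))
n=sys.argv[2] if len(sys.argv)>2 else "wrist"
p=snap(n,sys.argv[1])
for q in pieces(p): print(*q)
foot=x+R@np.array([0,0,115.]); 
print("rel tip",(foot-[566.3,171.6,0]).round(1),"px",proj(p,foot).round(0))
i=cv2.imread("pics/"+sys.argv[1])
c=proj(p,[566,171,20])[0].astype(int); w=110 if n=="wrist" else 50
y0=max(c[1]-w,0);x0=max(c[0]-w,0)
cv2.imwrite("pics/z"+sys.argv[1],cv2.resize(i[y0:y0+2*w,x0:x0+2*w],(590,590),interpolation=cv2.INTER_CUBIC))
print("crop",x0,y0,590/(2*w))
E
python3 look.py w6.png
```

```text
[518.1 173.8 162.5] 11.5 20.112744559304623 [ 0.2  0.5 -0.4]
core 0.97 510 [579. 135.] (392, 220)
core 0.9 546 [603. 186.] (411, 165)
core 0.72 4095 [504.  96.] (323, 268)
core 0.66 592 [606. 153.] (418, 197)
pellet 0.82 296 [554. 218.] (354, 140)
pellet 0.76 282 [526. 192.] (329, 173)
pellet 0.64 261 [545. 197.] (348, 164)
pellet 0.57 170 [527. 152.] (337, 212)
pellet 0.51 304 [534. 174.] (340, 190)
rel tip [-48.1   2.2  47.5] px [[324. 202.]]
crop 265 77 2.6818181818181817
```

View pics/zw6.png

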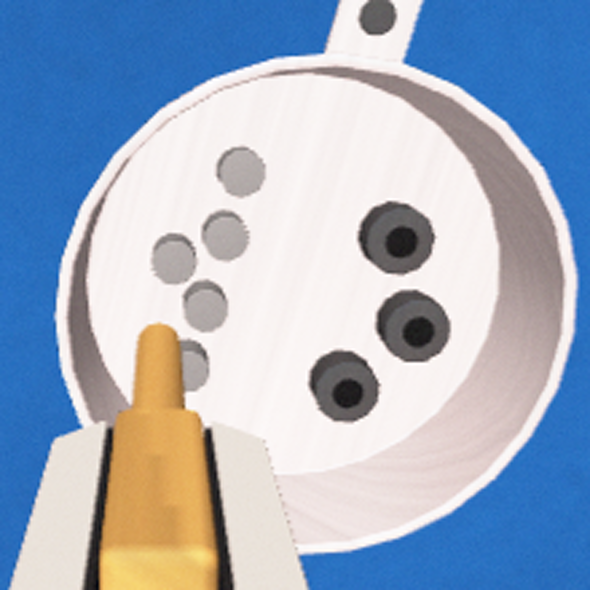

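jog_arm --pt "0.2 -0.1 0 0 0 0 1.5" --pt "0 0 2 0 0 0 1.5" --pt "0 0 1.8 0 0 0 1.5" --pt "0 0 0 0 0 0 1.5" --pt "0 0 0 0 0 0 1.5"

```text
clock: 12.28
eef_pos: [517.3, 176.4, 124.3]
eef_rot: [3.141, -0.0, 1.397]
wrist_force: [0.2, -1.1, -1.4]
finger_gap: 19.7
```

```bash
python3 look.py w7.png
```

```text
[517.3 176.4 124.3] 12.275 19.725486814666578 [ 0.2 -1.1 -1.4]
core 0.76 753 [605. 153.] (431, 213)
core 0.73 651 [579. 135.] (402, 238)
core 0.64 782 [603. 186.] (425, 176)
core 0.34 392 [526. 191.] (331, 186)
pellet 0.93 333 [545. 197.] (353, 176)
pellet 0.82 369 [553. 218.] (359, 149)
pellet 0.73 347 [526. 192.] (331, 185)
pellet 0.72 156 [527. 155.] (339, 226)
pellet 0.7 331 [534. 173.] (344, 205)
rel tip [-48.9   4.9   9.3] px [[324. 202.]]
crop 273 92 2.6818181818181817
```

View pics/zw7.png

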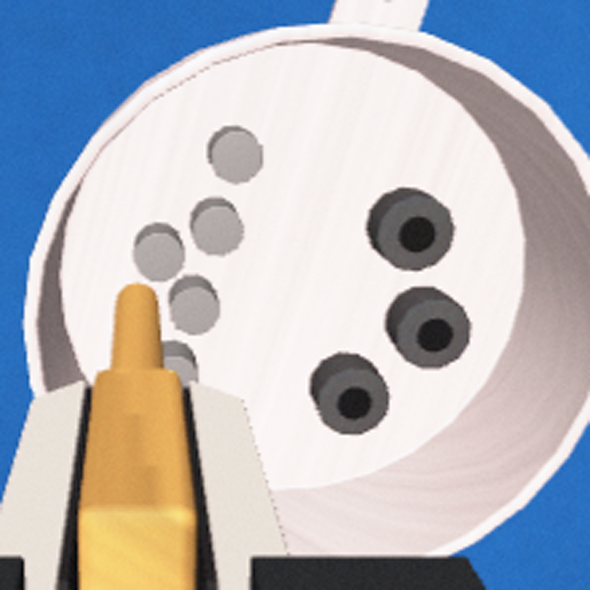

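jog_arm --pt "0 0.4 0 0 0 0 1.5" --pt "0 0.4 0 0 0 0 1.5" --pt "0 0.4 0 0 0 0 1.5" --pt "0 0.4 0 0 0 0 1.5" --pt "0 0 0 0 0 0 1.5"

```text
clock: 13.05
eef_pos: [532.9, 173.4, 123.3]
eef_rot: [-3.142, 0.0, 1.396]
wrist_force: [-0.0, 0.7, -0.5]
finger_gap: 19.9
```

```bash
python3 look.py w8.png
```

```text
[532.9 173.4 123.3] 13.05 19.876048085879145 [-0.   0.7 -0.5]
core 0.9 760 [606. 153.] (413, 213)
core 0.66 777 [603. 186.] (406, 176)
core 0.62 685 [579. 135.] (384, 238)
core 0.39 4153 [522. 116.] (323, 268)
pellet 0.72 318 [547. 171.] (341, 205)
pellet 0.62 350 [553. 218.] (340, 148)
pellet 0.55 341 [545. 197.] (333, 175)
pellet 0.55 362 [526. 192.] (312, 185)
rel tip [-33.4   1.8   8.3] px [[324. 202.]]
crop 254 92 2.6818181818181817
```

View pics/zw8.png

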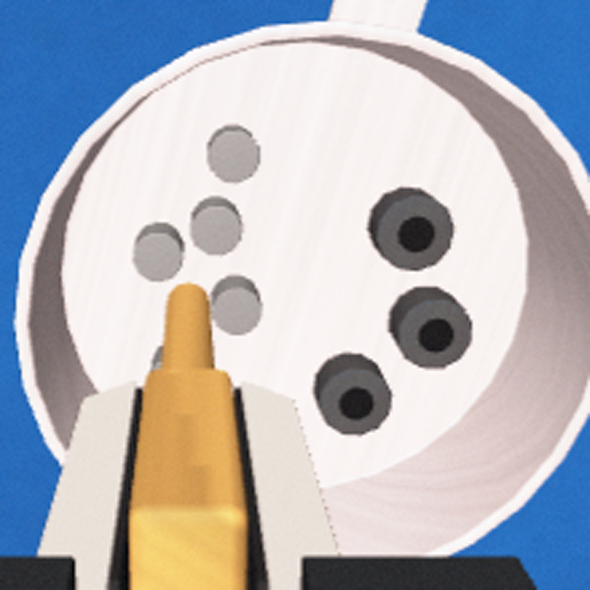

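jog_arm --pt "0 0.4 0 0 0 0 1.5" --pt "0 0.4 0 0 0 0 1.5" --pt "0 0.4 0 0 0 0 1.5" --pt "0 0 0 0 0 0 1.5"

```text
clock: 13.7
eef_pos: [544.8, 171.3, 123.3]
eef_rot: [-3.142, 0.0, 1.396]
wrist_force: [-0.5, 0.4, 0.0]
finger_gap: 19.8
```

```bash
python3 look.py w9.png
```

```text
[544.8 171.3 123.3] 13.7 19.80349284692511 [-0.5  0.4  0. ]
core 0.93 709 [606. 153.] (399, 213)
core 0.85 730 [603. 186.] (391, 176)
core 0.78 652 [580. 135.] (371, 238)
pellet 0.93 364 [559. 169.] (341, 205)
pellet 0.73 331 [554. 217.] (325, 148)
pellet 0.63 356 [545. 197.] (319, 176)
pellet 0.63 376 [526. 192.] (297, 185)
pellet 0.48 228 [524. 155.] (304, 226)
rel tip [-21.5  -0.3   8.3] px [[324. 202.]]
crop 239 92 2.6818181818181817
```

View pics/zw9.png

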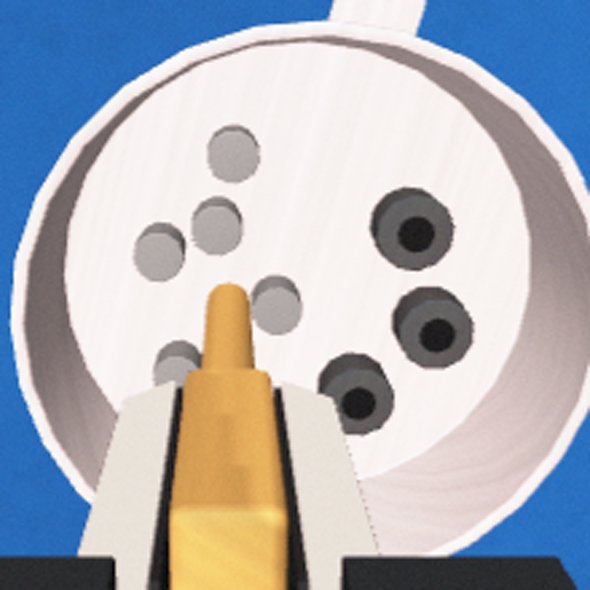

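jog_arm --pt "0 0.4 0 0 0 0 1.5" --pt "0 0.4 0 0 0 0 1.5" --pt "0 0.4 0 0 0 0 1.5" --pt "0 0.4 0 0 0 0 1.5" --pt "0 0 0 0 0 0 1.5" --pt "0 0 0 0 0 0 1.5" --pt "0 0 0 0 0 0 1.5"

```text
clock: 14.72
eef_pos: [560.2, 168.7, 123.5]
eef_rot: [3.142, -0.0, 1.397]
wrist_force: [0.5, -0.2, -0.5]
finger_gap: 19.6
```

```bash
python3 look.py w10.png
```

```text
[560.2 168.7 123.5] 14.725 19.625943212538786 [ 0.5 -0.2 -0.5]
core 0.97 743 [606. 153.] (381, 213)
core 0.55 736 [603. 186.] (372, 176)
core 0.51 286 [580. 141.] (353, 231)
pellet 0.9 334 [525. 153.] (286, 229)
pellet 0.71 354 [553. 217.] (305, 149)
pellet 0.68 342 [575. 166.] (341, 205)
pellet 0.66 324 [545. 197.] (300, 175)
pellet 0.58 374 [527. 192.] (279, 185)
rel tip [-6.1 -2.9  8.5] px [[324. 202.]]
crop 220 92 2.6818181818181817
```

View pics/zw10.png

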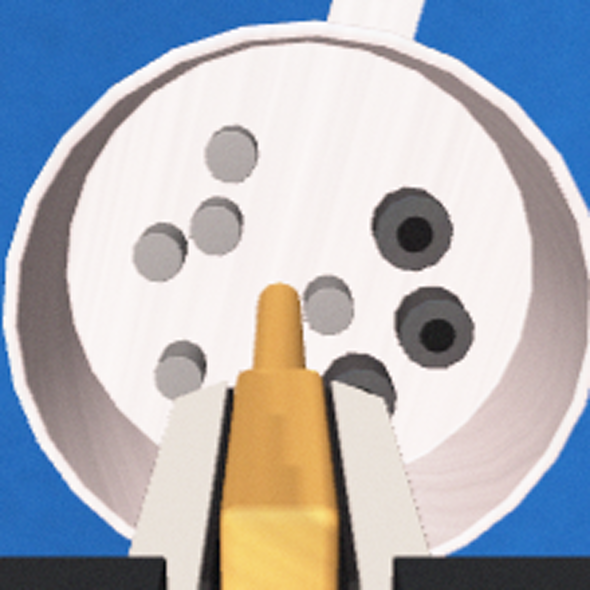

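jog_arm --pt "0 -0.5 0 0 0 0 1.5" --pt "0 0 -1.5 0 0 0 1.5" --pt "0 0 -2.5 0 0 0 1.5" --pt "0 0 -2.5 0 0 0 1.5" --pt "0 0 -2.5 0 0 0 1.5" --pt "-2 0 0 0 0 0 1.5" --pt "-2 0 0 0 0 0 1.5" --pt "0 0 0 0 0 0 1.5" --pt "0 0 0 0 0 0 1.5"

```text
clock: 16.0
eef_pos: [548.3, 129.8, 212.9]
eef_rot: [-3.141, 0.0, 1.396]
wrist_force: [-0.2, -0.4, -0.7]
finger_gap: 19.6
```

```bash
python3 look.py w11.png; python3 - <<'E'
from h import *
print(plan((545.3,-159.8,212),1.3965))
E
```

```text
[548.3 129.8 212.9] 16.0 19.55232534145662 [-0.2 -0.4 -0.7]
core 0.8 411 [579. 134.] (351, 171)
core 0.64 430 [603. 185.] (366, 120)
core 0.63 440 [606. 152.] (374, 150)
core 0.48 21333 [569. 177.] (335, 133)
pellet 0.72 197 [553. 217.] (314, 97)
pellet 0.71 192 [524. 152.] (298, 164)
pellet 0.55 193 [545. 196.] (309, 119)
pellet 0.46 205 [575. 166.] (342, 143)
pellet 0.46 198 [526. 191.] (293, 127)
pellet 0.35 4126 [528.  25.] (323, 268)
rel tip [-18.1 -41.8  97.9] px [[324. 202.]]
crop 224 30 2.6818181818181817
(array([-28.63,   4.72,   0.12]), array([-0.02,  0.01,  0.02]))
```

View pics/zw11.png

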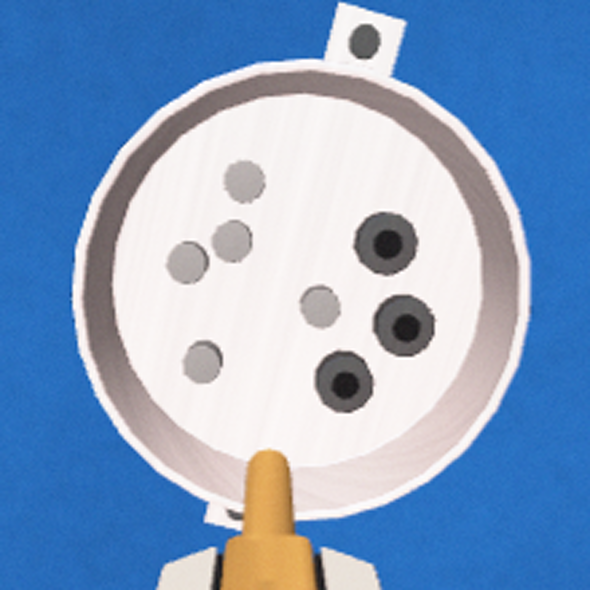

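jog_arm --pt "-2.6 0.43 0 0 0 0 1.5" --pt "-2.6 0.43 0 0 0 0 1.5" --pt "-2.6 0.43 0 0 0 0 1.5" --pt "-2.6 0.43 0 0 0 0 1.5" --pt "-2.6 0.43 0 0 0 0 1.5" --pt "-2.6 0.43 0 0 0 0 1.5" --pt "-2.6 0.43 0 0 0 0 1.5" --pt "-2.6 0.43 0 0 0 0 1.5" --pt "-2.6 0.43 0 0 0 0 1.5" --pt "-2.6 0.43 0 0 0 0 1.5" --pt "-2.6 0.43 0 0 0 0 1.5" --pt "0 0 0 0 0 0 1.5" --pt "0 0 0 0 0 0 1.5"

```text
clock: 17.77
eef_pos: [545.5, -159.1, 213.3]
eef_rot: [-3.141, -0.0, 1.397]
wrist_force: [-0.5, 0.0, -0.7]
finger_gap: 19.9
```

```bash
python3 - <<'E'
from h import *
print(plan((545.3,-159.8,132),1.3965))
p=snap("wrist","w12.png"); print(proj(p,[(545.3,-159.8,97),(545,-159,78)]))
E
```

```text
(array([-0.08, -0.  ,  8.13]), array([-0.02, -0.01,  0.02]))
[[324.39296947 202.70422136]
 [323.88430009 195.82605958]]
```

View pics/w12.png

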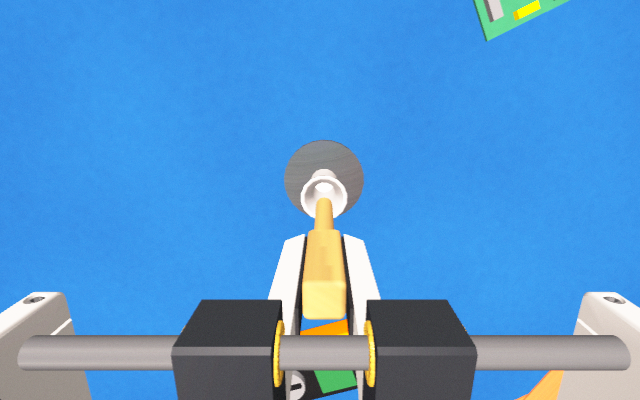

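Stick tip at about (324,200) lies over the tube mouth centred at (324,196). Lowering.

jog_arm --pt "-0.1 0 1.5 0 0 0 1.5" --pt "0 0 1.5 0 0 0 1.5" --pt "0 0 1.5 0 0 0 1.5" --pt "0 0 1.5 0 0 0 1.5" --pt "0 0 1.5 0 0 0 1.5" --pt "0 0 0.4 0 0 0 1.5" --pt "0 0 0 0 0 0 1.5"

```text
clock: 18.7
eef_pos: [545.3, -160.8, 134.4]
eef_rot: [-3.141, 0.0, 1.396]
wrist_force: [-0.7, 0.1, -0.5]
finger_gap: 19.8
```

jog_arm --pt "0 0 0.2 0 0 0 1.5" --pt "0 0 0 0 0 0 1.5" --pt "0 0 0 0 0 0 3" --pt "0 0 0 0 0 0 5" --pt "0 0 0 0 0 0 6" --pt "0 0 0 0 0 0 6" --pt "0 0 -1 0 0 0 6" --pt "0 0 -2 0 0 0 6" --pt "0 0 -3 0 0 0 6" --pt "0 0 -3 0 0 0 6" --pt "0 0 -2 0 0 0 6" --pt "-3 0 0 0 0 0 6" --pt "-3 0 0 0 0 0 6" --pt "0 0 0 0 0 0 6" --pt "0 0 0 0 0 0 6"

```text
clock: 20.58
eef_pos: [534.9, -219.4, 242.8]
eef_rot: [3.141, -0.0, 1.396]
wrist_force: [-0.4, 0.6, 0.1]
finger_gap: 60.0
```

```bash
python3 - <<'E'
from h import *
x,R,s=pose(); print(x,s["clock"],s["finger_gap"],s["wrist_force"])
p=snap("wrist","w13.png")
for r in recognise(p,"stick"): print(r["conf"],(cam(p)[0].T@(r["centre"]-p["tvec"])).round(0))
print(proj(p,[(544.5,-159,162),(544.5,-159,78)]))
q=camera("side")
for t in pieces(q): print(*t)
for r in recognise(q,"stick"): print(r["conf"],(cam(q)[0].T@(r["centre"]-q["tvec"])).round(0))
E
```

```text
[ 534.90210265 -219.38681461  242.81222935] 20.575 59.99754771628352 [-0.37560596  0.57737417  0.05409277]
0.62 [ 545. -160.  158.]
[[323.02102016 134.01967796]
 [323.16413492 125.42822053]]
core 0.62 57 [603. 188.] (292, 267)
pellet 0.48 42 [524. 154.] (325, 270)
0.69 [ 542. -152.  131.]
0.69 [603. 156.  22.]
```

View pics/w13.png

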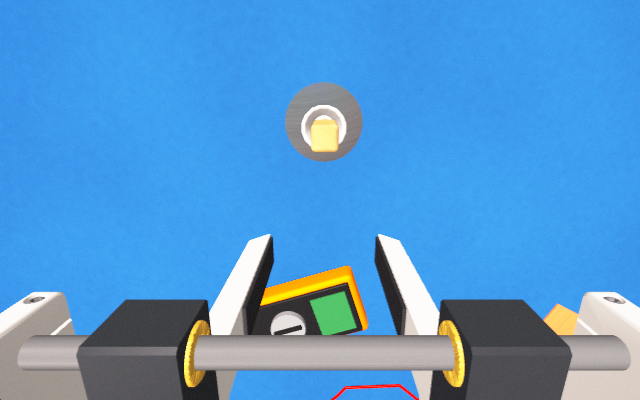

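The stick's top shows at (324,136), where an upright, seated stick should project at (323,134), so it is standing in the stand. The gripper is clear.

```bash
python3 - <<'E'
from cell import *
print(sign_off())
E
```

```text
the job is handed in; nothing more can be done
None
```

I finished the job and handed it in at about 20.6 s of the 72 s allowed. Sign-off gives no verdict, so the results below are from my own checks.

**What I did:** I took the stick out of the stand and lowered it into the pot behind one pellet. I then pushed that pellet to the middle of the three cores in three short strokes, checking a picture after each. After that I stood the stick back in the stand, let go and moved clear.

**Last checks:**
- **Mixing:** in the wrist picture after lifting out, the moved pellet was about 32, 34 and 34 mm from the three cores, centre to centre (limit 45). All eight pieces were in the pot.
- **Stick:** the networks put its top at (545, -160, 158), over the stand. In the picture it was within about 2 pixels of where an upright, fully seated stick should be.
- **Gripper and bystanders:** the fingers never went below about 100 mm, and the pieces are about 21 mm high. I moved nothing near the meter, board or tub.

**Checks that failed or disagreed:**
- The last side-camera look was too coarse to settle anything. It clearly found only one core and one pellet, both where they should be, and put the stick's middle about 8 mm off in y, as it had before I touched anything.
- A second fit of the pot's centre, with the stick in view, was 6 mm off the first. I used the first, which had less error.
- The outline fit of the stand's base was poor (7 mm error), so I used the tube mouth and stick top instead; those two agreed.

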